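# Rock the setting block into the sprung nest

### The job

Load the steel block that fits into the clamping nest: tip it, put its low end in first against the sprung jaw and push the jaw back with it just far enough (about 5 mm, never more than 7.5, or its springs suffer), then rock the high end down past the fixed stop until the block lies fully home and flat. It is ground work, so ease it in by feel with no more than about 25 N, then let go of it and leave the other two blocks where they are.

Things in the scene. Friction and masses are not known exactly. Their poses are not given: they have to be found in the camera images.
- setting_block_center (a point): centre of the block to load: a plain ground steel block 70 x 30 x 45 mm (its x, y, z axes; edges rounded 1.2 mm), 0.3 to 0.5 kg, standing loose on the bench with z up. The middle-sized of three such blocks; either of its 70 mm ends may go against the jaw. Home: flat on the pocket floor between stop and jaw. Grip it across the 30 mm, high up, as rails reach 8 mm up its sides
- short_block: a bystander, not to be moved: a like block 48 x 30 x 45 mm, too short for the nest; origin at the centre of its underside
- long_block: a bystander, not to be moved: a like block 95 x 30 x 45 mm, too long for the nest; origin at the centre of its underside
- base_mid (a point): reference point on the top of the grey base plate (180 x 66 x 6 mm, fixed; 6 mm above the bench), z up, x from the jaw end to the stop end. On it the nest unit is clamped with its pocket up to 14 mm either way ALONG x from here, a different amount each time and not measured: find it by touch. Across (y) and in yaw the pocket is true to this point. The pocket floor is 8 mm above it
- base_plate: the same base plate, origin on the bench 6 mm below base_mid, same axes; its own middle is 6 mm to -x. Seen from the pocket's own middle: fixed stop with its face at x = +35 mm, 12 mm thick, 34 mm wide, 10 mm above the pocket floor, square edge; side rails with inner faces at y = +-16 mm (1 mm clearance a side), 8 mm high, the upper 3 mm a sloping lead-in, from x = -47 to +35 mm
- jaw (a joint): sprung jaw, 10 mm high and 30 mm wide, how far it is pushed back toward -x, m: 0 free (its face 32 mm on the -x side of the pocket's middle: the gap to the stop is 67 mm, too short for the block), 0.003 with the block home; 0.005 lets the block rock in, over 0.0075 harms it. Takes 3.6 N to start and 1.2 N more each mm; springs back. A housing 11 mm high stands behind it (x = -62 to -54 mm)
Things that resemble listed ones, but are neither listed nor needed, are in the scene too. What is shaped like the part that bears setting_block_center but orange is not meant.

How it is judged:
On the way:
1. the tipped block, over the pocket, pushes the sprung jaw back more than 3.5 mm while tilted more than 0.06 rad (value of joint jaw above 0.0035 m and angle between setting_block_center's own z axis and vertical above 0.06 rad and horizontal distance between setting_block_center and base_mid below 0.035 m and contact force between setting_block and nest above 1 N), for 0.1 s.
At the end, for the whole second after the job is handed in: the block lies home between jaw and stop: its centre 29 to 32 mm above the base plate's top (30.5 when flat), within 2.5 mm of the plate's middle across and 16 mm along, upright within 0.03 rad, lined up within 0.06 rad, the jaw pushed back 1.5 to 4.5 mm, at rest (z of setting_block_center in the frame of base_mid between 0.029 and 0.032 m and x of setting_block_center in the frame of base_mid between -0.016 and 0.016 m and y of setting_block_center in the frame of base_mid between -0.0025 and 0.0025 m and angle between setting_block_center's own z axis and vertical below 0.03 rad and angle between the x axis of setting_block_center and the x axis of base_mid, either way round below 0.06 rad and value of joint jaw between 0.0015 and 0.0045 m and linear speed of setting_block below 0.01 m/s); the robot touches nothing.
It fails at once if block and nest press on each other with more than 60 N, all their contacts added up (at rest at home, the spring's squeeze and the weight make about 17 N of this) (contact force between setting_block and nest above 60 N).
It fails at once if the sprung jaw is pushed back more than 7.5 mm (value of joint jaw above 0.0075 m).
It fails at once if another block is moved more than 15 mm (distance of any of short_block, long_block from where it was at the start of the episode above 0.015 m).
It also fails if it takes over 67 s, if anything falls off the work surface, if the arm or the gripper's body presses on something with over 40 N, if the wrist force passes 120 N, or if a joint passes its speed limit or range.

### The arm

A 6-joint arm with a two-finger parallel gripper is mounted at the origin on the work surface; the furniture and walls round the work are solid. World frame = base frame: x ahead of the robot, y to its left, z up, the work surface at z = 0. Lengths are in m, angles in rad, forces in N, time in s.
With the tool pointing down it reaches from about 0.275 to 0.75 m from the base axis. Payload 10.2 kg.
Tool frame: the origin (TCP) lies at the very end of the fingers, on their centre line; the grasp point (between the pads) lies 19 mm behind it; y points along the fingers, x is the direction in which the jaws open and shut, and the axes are right-handed (so a half turn about y gives the same grasp; the last joint's range is limited). The gripper opens to 88 mm and grips with 3 to 60 N. Pads are 18 mm wide; open, the fingers measure 123 mm over their backs; the gripper's body (75 mm by 187 mm) begins 45 mm behind the grasp point.
Start: joints at [-1.426, 0.313, 1.498, -0, 1.331, -0.223], TCP at [0.189, -0.49, 0.239] pointing down, gripper open.
Joint ranges: [-2.94, 2.94], [-0.97, 2.17], [0.19, 2.56], [-1.23, 4.37], [0.02, 3.11], [-2.88, 2.88]. Speed limits (rad/s): [2.39, 2.39, 3.01, 3.14, 3.14, 3.14].

### API

Orientations are given as a rotation vector (axis times angle).
In Python, from workcell import telemetry, eyes, robot gives the robot as it stands. The module is installed in compiled form; this text tells all that it offers.
- The arm moves only by the tool servo_tool, never from a script. Its argument "series" is a list of rows, each an object of numbers: "dx", "dy", "dz": the shift along the tool's x, y, z in cm; "wx", "wy", "wz": the turn, a rotation vector about the tool's x, y, z in degrees; "hand": the opening, from 0 (shut) to 1 (fully open). A call has 1 to 10 rows; each row shifts and turns the commanded pose from where the row before left it, along the tool's axes as they then stand; what a row does not reach is not made up. A row lasts 1/10 s, in which the tool goes at most 50 mm and 8.59 degrees, less where a joint would pass 70% of its speed; a pose out of reach is approached as far as the arm can. A call with a gripper value outside its range is refused whole. The fingers move at their own pace and stop on an object; "newtons" is the grip in N (left out, the last holds). Time passes only in rows, so rows that do not move let the fingers close. It gives the time, the measured TCP pose, the force and the opening at its end, in the units of the state.
- telemetry.observe(): the state, without advancing time (a new reading comes with each control period).
- eyes.read_camera(name): name is "side" or "top"; returns the picture (480x640x3 uint8, red, green, blue); there is no depth.
- eyes.calibration(name): a dict with "vfov" (degrees; the focal length in pixels is half the picture's height over the tangent of half this angle, whatever the lens; pixels are square), "cx", "cy" (the principal point, pixels), "rvec" (rotation vector, rad) and "tvec" (3), from world to camera coordinates, as OpenCV has them. Camera axes: x right, y down, z forward; pixel columns grow to the right and rows downward; lengths in m; the calibration is good to about 2 mm. A picture is of the moment at which its call begins. calibration takes no time and is no camera call.
- robot.job_done(): hands the job in, once; it reports no verdict.
The state is a dict: "time_s": time; "q": joint angles; "joint_vel": joint speeds; "effort": joint torques, N m; "ee_pos": TCP position; "eef_rot": TCP orientation; "contact_force": force on the tool from outside, world axes, zero at the start; "wrist_torque": the same for the moment, N m; "finger_gap": finger opening in m.
Only numpy, scipy, OpenCV 4.12 (cv2) and the standard library are available. Lean on these libraries where they do the work, as an engineer would, in place of code of your own. Each camera call takes 0.05 s, during which the arm holds its last target.

## Working session

There is one attempt and no reset: what is moved stays moved. The work goes in short steps, Python scripts to look and compute and a tool call to move; the robot and the scene stay as the last step left them, time stands still between calls to the robot, and variables do not carry over. Pictures are saved under pics/ and viewed, and the job is handed in when it is done.

Besides the shell and the picture viewer there is one more tool, called after ">>>" as name(argument=value, ...) on one line, values as JSON. servo_tool: Moves the arm, as the interface text tells. Its arguments: {"type":"object","properties":{"series":{"type":"array"},"newtons":{"type":"number"}},"required":["series"]}

```bash
mkdir -p pics; python3 - <<'E'
from workcell import telemetry, eyes, robot
import cv2
s=telemetry.observe(); print(s)
for n in("side","top"):
    im=eyes.read_camera(n); cv2.imwrite(f"pics/{n}0.png",im[:,:,::-1]); print(n,eyes.calibration(n))
E
```

```text
{'time_s': 0.0, 'q': array([-1.42637316e+00,  3.13410048e-01,  1.49841533e+00,  4.09628722e-06,
        1.33097642e+00, -2.23388272e-01]), 'joint_vel': array([ 3.24244330e-04,  1.11458749e-04,  1.30050072e-03, -8.72175079e-04,
        7.54529471e-05,  5.21505494e-04]), 'effort': array([ 4.99005691e-04, -4.02213550e+01, -2.52268338e+01,  6.94881007e-02,
        3.52358830e-02, -1.16811111e-04]), 'ee_pos': array([ 0.18873706, -0.48964945,  0.2381897 ]), 'eef_rot': array([-1.36013851,  0.93468421, -0.93333462]), 'contact_force': array([ 0.06407566, -0.54762402, -0.46741016]), 'wrist_torque': array([-0.03199065, -0.02072166, -0.0254326 ]), 'finger_gap': 0.08833747526051709}
side {'vfov': 45.295810648320455, 'cx': 316.43484728618336, 'cy': 242.82498137274177, 'rvec': array([ 0.77004786, -2.44922802,  1.31701532]), 'tvec': array([0.38964741, 0.19473751, 0.66734393])}
top {'vfov': 49.0591628996108, 'cx': 314.4390946966522, 'cy': 241.11314820557197, 'rvec': array([ 2.17758532, -2.14971913,  0.11220762]), 'tvec': array([-0.01297997,  0.48267258,  0.84355229])}
```

View pics/side0.png

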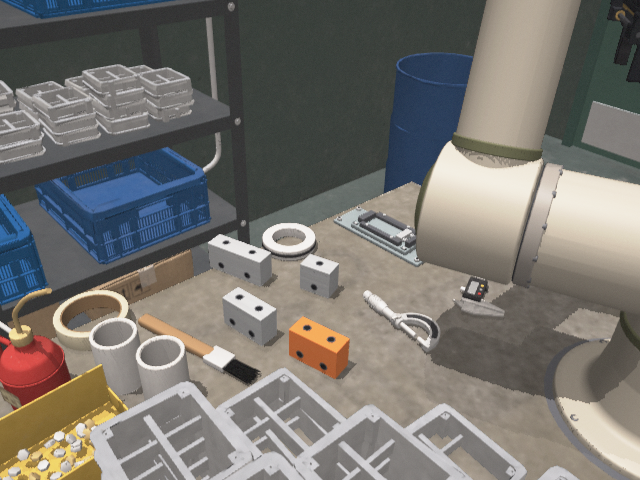

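View pics/top0.png

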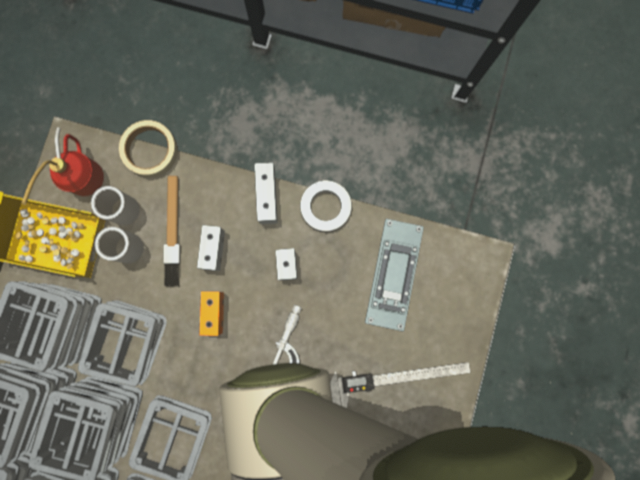

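Candidates for the block in the top view: long (265,192), middle (209,248), short (286,264), orange decoy (210,314). I choose the grey middle one at (209,248), then check it in a crop.

```bash
cat > h.py <<'E'
import numpy as np, cv2
from workcell import telemetry, eyes, robot
from scipy.spatial.transform import Rotation as R
def K(n):
    c=eyes.calibration(n); f=240/np.tan(np.radians(c['vfov'])/2)
    return np.array([[f,0,c['cx']],[0,f,c['cy']],[0,0,1]]),R.from_rotvec(c['rvec']).as_matrix(),np.array(c['tvec'])
def ray(n,uv,z):
    k,r,t=K(n); uv=np.atleast_2d(uv).astype(float)
    d=(np.linalg.inv(k)@np.c_[uv,np.ones(len(uv))].T).T@r; o=-r.T@t
    return o+d*((z-o[2])/d[:,2])[:,None]
def proj(n,P):
    k,r,t=K(n); p=(np.atleast_2d(P)@r.T+t)@k.T; return p[:,:2]/p[:,2:]
E
python3 - <<'E'
from h import *
t=cv2.imread('pics/top0.png'); s=cv2.imread('pics/side0.png')
for nm,im,(x0,y0,x1,y1) in (("a",t,(170,150,330,290)),("b",t,(350,205,450,345)),("c",s,(190,220,370,390)),("d",s,(320,190,440,280))):
    c=im[y0:y1,x0:x1]; k=min(800//c.shape[1],600//c.shape[0]); cv2.imwrite(f'pics/crop_{nm}.png',cv2.resize(c,None,fx=k,fy=k,interpolation=cv2.INTER_CUBIC)); print(nm,k)
g=cv2.cvtColor(t,cv2.COLOR_BGR2HSV)
m=((g[...,2]>185)&(g[...,1]<40)).astype(np.uint8)*255
n,l,st,ce=cv2.connectedComponentsWithStats(m)
for i in range(1,n):
    if st[i,4]>150 and 170<ce[i,0]<330 and ce[i,1]<290:
        cnt=cv2.findContours((l==i).astype(np.uint8),0,2)[0][0]
        r=cv2.minAreaRect(cnt); b=cv2.boxPoints(r); P=ray('top',b,.045)
        print(ce[i].round(1),r,P.mean(0).round(4),[np.linalg.norm(P[j]-P[j-1]).round(4) for j in range(4)],P.round(4).tolist())
print(g[248,205],g[274,375],g[230,400], (-K('top')[1].T@K('top')[2]))
E
```

```text
a 4
b 4
c 3
d 6
[264.7 191.2] ((264.68328857421875, 191.16583251953125), (57.02875900268555, 17.827730178833008), 87.1375961303711) [0.5621 0.0756 0.045 ] [np.float64(0.0948), np.float64(0.0293), np.float64(0.0948), np.float64(0.029)] [[0.6085, 0.0936, 0.045], [0.6103, 0.0644, 0.045], [0.5158, 0.0577, 0.045], [0.5139, 0.0866, 0.045]]
[325.3 205.3] ((325.3999938964844, 205.29995727539062), (49.1934928894043, 49.64070510864258), 63.43495178222656) [ 0.5399 -0.0239  0.045 ] [np.float64(0.0808), np.float64(0.0815), np.float64(0.0811), np.float64(0.0808)] [[0.557, 0.0305, 0.045], [0.5949, -0.0417, 0.045], [0.5224, -0.0781, 0.045], [0.4852, -0.0064, 0.045]]
[208.4 246.9] ((208.33079528808594, 246.85385131835938), (17.985036849975586, 43.288124084472656), 7.125016689300537) [0.4694 0.1645 0.045 ] [np.float64(0.0291), np.float64(0.0702), np.float64(0.0293), np.float64(0.0701)] [[0.4361, 0.1821, 0.045], [0.506, 0.176, 0.045], [0.5027, 0.1469, 0.045], [0.4329, 0.1532, 0.045]]
[171.  253.7] ((171.0, 253.0), (18.0, 14.0), 90.0) [0.4585 0.2245 0.045 ] [np.float64(0.0292), np.float64(0.0227), np.float64(0.0292), np.float64(0.0226)] [[0.473, 0.2365, 0.045], [0.4733, 0.2138, 0.045], [0.4441, 0.2126, 0.045], [0.4438, 0.2352, 0.045]]
[285.5 263.4] ((285.49407958984375, 263.42352294921875), (29.75824546813965, 17.94698143005371), 85.60128784179688) [0.4441 0.0393 0.045 ] [np.float64(0.048), np.float64(0.029), np.float64(0.048), np.float64(0.0288)] [[0.4667, 0.056, 0.045], [0.4693, 0.0271, 0.045], [0.4215, 0.0226, 0.045], [0.4189, 0.0513, 0.045]]
[ 48   6 230] [ 78  18 167] [ 79  22 189] [ 0.38899105 -0.01126756  0.89066311]
```

View pics/crop_a.png

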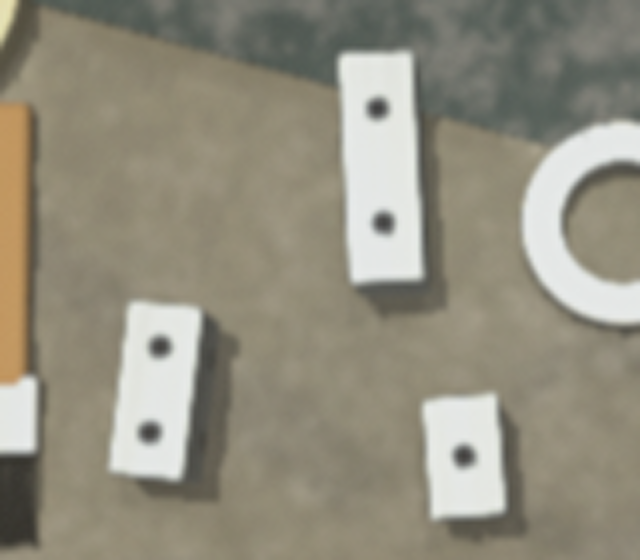

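View pics/crop_b.png

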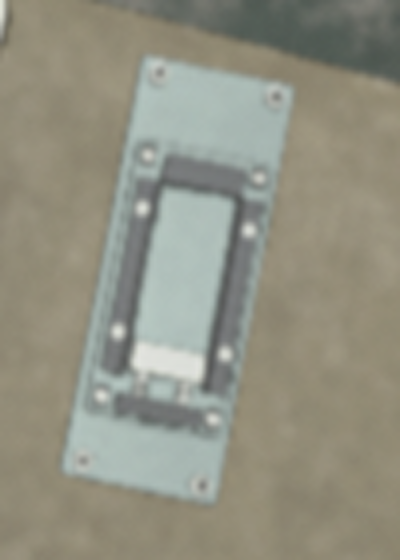

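View pics/crop_d.png

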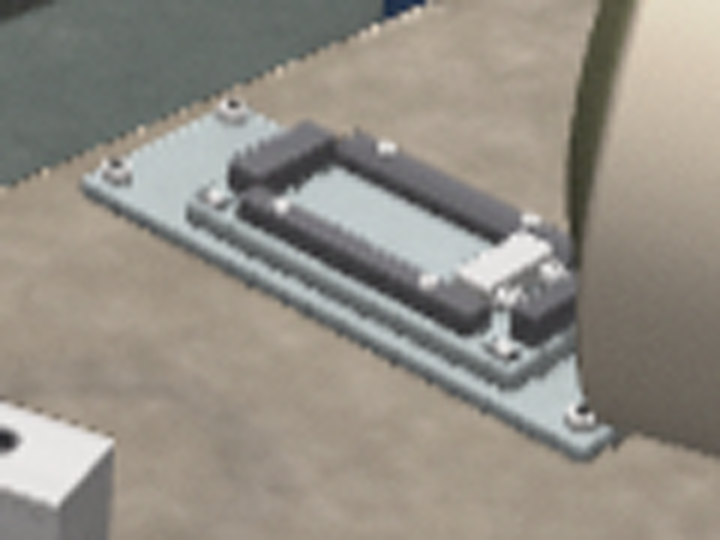

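View pics/crop_c.png

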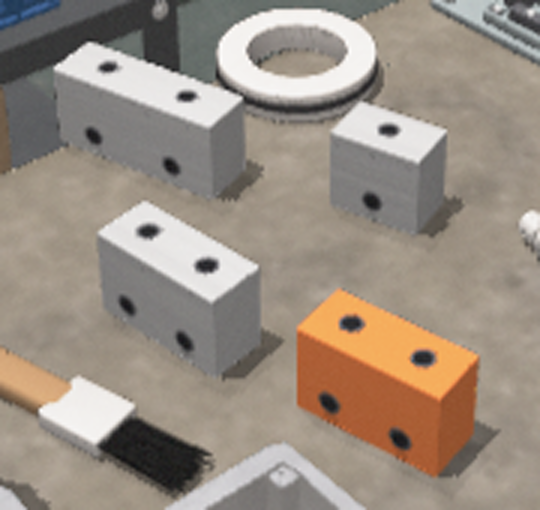

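```bash
python3 - <<'E'
from h import *
t=cv2.imread('pics/top0.png')
g=cv2.cvtColor(t,cv2.COLOR_BGR2HSV).astype(int)
m=((g[...,0]>65)&(g[...,0]<100)&(g[...,1]>10)&(g[...,1]<70)&(g[...,2]>125)).astype(np.uint8)
m[:, :355]=0;m[:,440:]=0;m[:210]=0;m[340:]=0
m=cv2.morphologyEx(m,cv2.MORPH_OPEN,np.ones((2,2)))
n,l,st,ce=cv2.connectedComponentsWithStats(m)
cn=np.argwhere(m)[:,::-1].astype(np.float32)
i=np.argsort(-st[1:,4])[:4]+1; print(st[i])
keep=np.isin(l,[k for k in i if st[k,4]>40]); 
cv2.imwrite('pics/m.png',cv2.resize(keep[205:345,350:450].astype(np.uint8)*255,None,fx=4,fy=4))
h=cv2.convexHull(np.argwhere(keep)[:,::-1].astype(np.float32))
r=cv2.minAreaRect(h); b=cv2.boxPoints(r); print(r,b)
P=ray('top',b,.006); c=P.mean(0); print(P.round(4),c,[np.linalg.norm(P[j]-P[j-1]).round(4) for j in range(4)])
# refine: ray-cast all hull pixels and minAreaRect in the plane
H=ray('top',h[:,0],.006)[:,:2].astype(np.float32)*1000
print(cv2.minAreaRect(H))
# crop features
f=lambda *a:np.array([[x/4+350-.4,y/4+205-.4] for x,y in a])
print('stop top edge inner', ray('top',f((160,184),(248,198)),.024))
print('stop outer', ray('top',f((168,156),(254,170)),.024))
print('jaw face', ray('top',f((135,343),(211,357)),.024))
print('jaw back', ray('top',f((130,367),(204,381)),.024))
print('housing', ray('top',f((116,392),(206,408)),.025),ray('top',f((112,412),(200,427)),.025))
E
```

```text
[[ 367  221   57  110 1980]
 [ 384  253   26   42  779]
 [ 410  259    8   30   70]
 [ 387  300    8    7   51]]
((395.13592529296875, 275.6177062988281), (38.82968521118164, 105.93428039550781), 11.142889976501465) [[365.85086 323.8343 ]
 [386.32333 219.89705]
 [424.421   227.40112]
 [403.94852 331.33838]]
[[ 0.3477 -0.094   0.006 ]
 [ 0.5228 -0.1283  0.006 ]
 [ 0.5107 -0.1928  0.006 ]
 [ 0.3362 -0.1572  0.006 ]] [ 0.42935469 -0.14306477  0.006     ] [np.float64(0.0643), np.float64(0.1784), np.float64(0.0656), np.float64(0.1781)]
((429.4437561035156, -142.81719970703125), (64.45337677001953, 178.23033142089844), 78.89904022216797)
stop top edge inner [[ 0.46882517 -0.1312261   0.024     ]
 [ 0.46348267 -0.16753469  0.024     ]]
stop outer [[ 0.48050484 -0.13456287  0.024     ]
 [ 0.47513392 -0.17009382  0.024     ]]
jaw face [[ 0.40323738 -0.12082905  0.024     ]
 [ 0.39793103 -0.15194119  0.024     ]]
jaw back [[ 0.39342266 -0.11877228  0.024     ]
 [ 0.38812038 -0.14903059  0.024     ]]
housing [[ 0.38318389 -0.11292368  0.025     ]
 [ 0.3771784  -0.14963714  0.025     ]] [[ 0.37505398 -0.11129139  0.025     ]
 [ 0.36945606 -0.14715623  0.025     ]]
```

View pics/m.png

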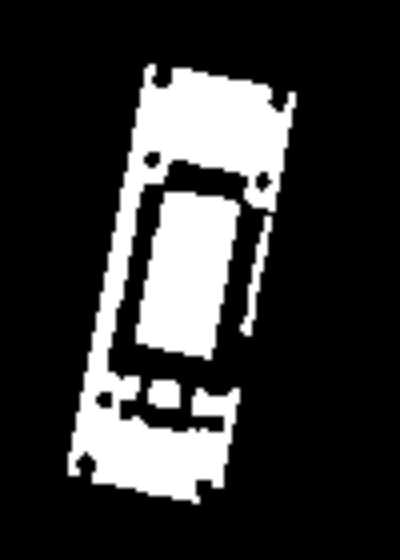

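```bash
cat >> h.py <<'E'
def down(yaw):  # tool x horizontal at yaw, y down, z = x cross y
    x=np.array([np.cos(yaw),np.sin(yaw),0]); y=np.array([0,0,-1.]); return np.c_[x,y,np.cross(x,y)]
def go(target,Rt=None,s=None):
    s=s or telemetry.observe(); Rc=R.from_rotvec(s['eef_rot']).as_matrix()
    print('t',s['time_s'],'pos',s['ee_pos'].round(4),'F',s['contact_force'].round(2),'gap',round(s['finger_gap'],4))
    print('axes x,y,z:',Rc.T.round(3).tolist())
    d=Rc.T@(np.array(target)-s['ee_pos'])*100; print('shift cm (tool)',d.round(3))
    if Rt is not None: print('turn deg (tool)',np.degrees(R.from_matrix(Rc.T@Rt).as_rotvec()).round(2))
E
python3 - <<'E'
from h import *
yb=np.arctan2(-.0062,.0698)
for a in (yb+np.pi/2,yb-np.pi/2): go([.4694,.1645,.15],down(a))
E
```

```text
t 0.1 pos [ 0.1887 -0.4897  0.2382] F [ 0.28 -0.51  0.26] gap 0.088
axes x,y,z: [[0.36, -0.933, -0.001], [-0.0, 0.001, -1.0], [0.933, 0.36, 0.0]]
shift cm (tool) [-50.941   8.89   49.711]
turn deg (tool) [-9.0000e-02 -1.5385e+02 -0.0000e+00]
t 0.1 pos [ 0.1887 -0.4897  0.2382] F [ 0.28 -0.51  0.26] gap 0.088
axes x,y,z: [[0.36, -0.933, -0.001], [-0.0, 0.001, -1.0], [0.933, 0.36, 0.0]]
shift cm (tool) [-50.941   8.89   49.711]
turn deg (tool) [ 0.   26.15 -0.06]
```

>>> servo_tool(series=[{"dx": -2.9, "dz": 2.8, "hand": 0.5}, {"dx": -2.9, "dz": 2.8}, {"dx": -2.9, "dz": 2.8}, {"dx": -2.9, "dz": 2.8}, {"dx": -2.9, "dz": 2.8}, {"dx": -2.9, "dz": 2.8}, {"dx": -2.9, "dz": 2.8}, {"dx": -2.9, "dz": 2.8}, {"dx": -2.9, "dz": 2.8}, {"dx": -2.9, "dz": 2.8}], newtons=30)

```text
validation failed for argument at $.se...
```

>>> servo_tool(series=[{"dx": -2.9, "dz": 2.8}, {"dx": -2.9, "dz": 2.8}, {"dx": -2.9, "dz": 2.8}, {"dx": -2.9, "dz": 2.8}, {"dx": -2.9, "dz": 2.8}, {"dx": -2.9, "dz": 2.8}, {"wy": 7}, {"wy": 7}, {"wy": 7}, {"wy": 5}])

```text
validation failed for argument at $.se...
```

```bash
python3 - <<'E'
from h import *
yb=np.arctan2(-.0062,.0698)
go([.4694,.1645,.12],down(yb-np.pi/2))
E
```

```text
t 0.1 pos [ 0.1887 -0.4897  0.2382] F [ 0.28 -0.51  0.26] gap 0.088
axes x,y,z: [[0.36, -0.933, -0.001], [-0.0, 0.001, -1.0], [0.933, 0.36, 0.0]]
shift cm (tool) [-50.938  11.89   49.71 ]
turn deg (tool) [ 0.   26.15 -0.06]
```

>>> servo_tool(series=[{"dx": -2.9, "dy": 0, "dz": 2.8, "wx": 0, "wy": 0, "wz": 0, "hand": 0.5}], newtons=30)

```text
time_s: 0.2
ee_pos: [0.2034, -0.4543, 0.2378]
eef_rot: [-1.36, 0.937, -0.936]
contact_force: [1.3, 0.8, 0.7]
finger_gap: 0.0821
```

>>> servo_tool(series=[{"dx": -2.9, "dy": 0, "dz": 2.8, "wx": 0, "wy": 0, "wz": 0, "hand": 0.5}, {"dx": -2.9, "dy": 0, "dz": 2.8, "wx": 0, "wy": 0, "wz": 0, "hand": 0.5}, {"dx": -2.9, "dy": 0, "dz": 2.8, "wx": 0, "wy": 0, "wz": 0, "hand": 0.5}, {"dx": -2.9, "dy": 0, "dz": 2.8, "wx": 0, "wy": 0, "wz": 0, "hand": 0.5}, {"dx": -2.9, "dy": 0, "dz": 2.8, "wx": 0, "wy": 0, "wz": 0, "hand": 0.5}, {"dx": -2.9, "dy": 0, "dz": 2.8, "wx": 0, "wy": 0, "wz": 0, "hand": 0.5}, {"dx": -2.9, "dy": 0, "dz": 2.8, "wx": 0, "wy": 0, "wz": 0, "hand": 0.5}, {"dx": -2.9, "dy": 0, "dz": 2.8, "wx": 0, "wy": 0, "wz": 0, "hand": 0.5}, {"dx": -2.9, "dy": 0, "dz": 2.8, "wx": 0, "wy": 0, "wz": 0, "hand": 0.5}])

```text
time_s: 1.1
ee_pos: [0.346, -0.117, 0.2387]
eef_rot: [-1.361, 0.934, -0.934]
contact_force: [-0.1, -0.6, -0.2]
finger_gap: 0.0443
```

>>> servo_tool(series=[{"dx": -2.9, "dy": 0, "dz": 2.8, "wx": 0, "wy": 0, "wz": 0, "hand": 0.5}, {"dx": -2.9, "dy": 0, "dz": 2.8, "wx": 0, "wy": 0, "wz": 0, "hand": 0.5}, {"dx": -2.9, "dy": 0, "dz": 2.8, "wx": 0, "wy": 0, "wz": 0, "hand": 0.5}, {"dx": -2.9, "dy": 0, "dz": 2.8, "wx": 0, "wy": 0, "wz": 0, "hand": 0.5}, {"dx": -2.9, "dy": 0, "dz": 2.8, "wx": 0, "wy": 0, "wz": 0, "hand": 0.5}, {"dx": -2.9, "dy": 0, "dz": 2.8, "wx": 0, "wy": 0, "wz": 0, "hand": 0.5}, {"dx": 0, "dy": 0, "dz": 0, "wx": 0, "wy": 7, "wz": 0, "hand": 0.5}, {"dx": 0, "dy": 0, "dz": 0, "wx": 0, "wy": 7, "wz": 0, "hand": 0.5}, {"dx": 0, "dy": 0, "dz": 0, "wx": 0, "wy": 7, "wz": 0, "hand": 0.5}, {"dx": 0, "dy": 0, "dz": 0, "wx": 0, "wy": 5, "wz": 0, "hand": 0.5}])

```text
time_s: 2.1
ee_pos: [0.4398, 0.1043, 0.2384]
eef_rot: [-1.166, 1.276, -1.275]
contact_force: [0.0, 0.9, 0.2]
finger_gap: 0.0444
```

```bash
python3 - <<'E'
from h import *
yb=np.arctan2(-.0062,.0698)
go([.4694,.1645,.12],down(yb-np.pi/2))
E
```

```text
t 2.1 pos [0.4398 0.1043 0.2384] F [0.04 0.88 0.23] gap 0.0444
axes x,y,z: [[-0.09, -0.996, 0.0], [-0.001, 0.0, -1.0], [0.996, -0.09, -0.001]]
shift cm (tool) [-6.263 11.84   2.416]
turn deg (tool) [ 0.04 -0.09  0.  ]
```

>>> servo_tool(series=[{"dx": -3.1, "dy": 1, "dz": 1.2, "wx": 0, "wy": 0, "wz": 0, "hand": 0.5}, {"dx": -3.16, "dy": 3, "dz": 1.2, "wx": 0, "wy": 0, "wz": 0, "hand": 0.5}, {"dx": 0, "dy": 4, "dz": 0, "wx": 0, "wy": 0, "wz": 0, "hand": 0.5}, {"dx": 0, "dy": 3.5, "dz": 0, "wx": 0, "wy": 0, "wz": 0, "hand": 0.5}, {"dx": 0, "dy": 0, "dz": 0, "wx": 0, "wy": 0, "wz": 0, "hand": 0.5}])

```text
time_s: 2.6
ee_pos: [0.4668, 0.1643, 0.1199]
eef_rot: [-1.175, 1.278, -1.269]
contact_force: [-0.4, 0.7, -0.3]
finger_gap: 0.0438
```

```bash
python3 - <<'E'
from h import *
yb=np.arctan2(-.0062,.0698)
for n in("side","top"):
    im=eyes.read_camera(n); cv2.imwrite(f"pics/{n}1.png",im[:,:,::-1])
go([.4694,.1645,.018],down(yb-np.pi/2))
E
```

```text
t 2.7 pos [0.4695 0.1644 0.1245] F [ 0.76 -0.65 -0.24] gap 0.0441
axes x,y,z: [[-0.086, -0.996, 0.0], [0.0, -0.0, -1.0], [0.996, -0.086, 0.0]]
shift cm (tool) [-5.0000e-03  1.0651e+01 -1.3000e-02]
turn deg (tool) [-0.    0.15  0.  ]
```

View pics/side1.png

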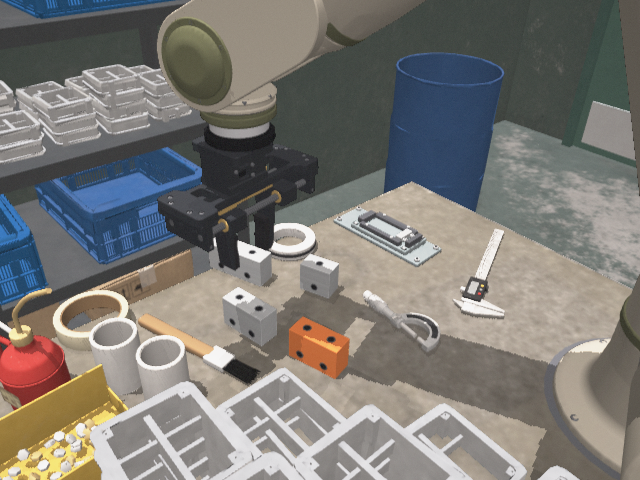

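View pics/top1.png

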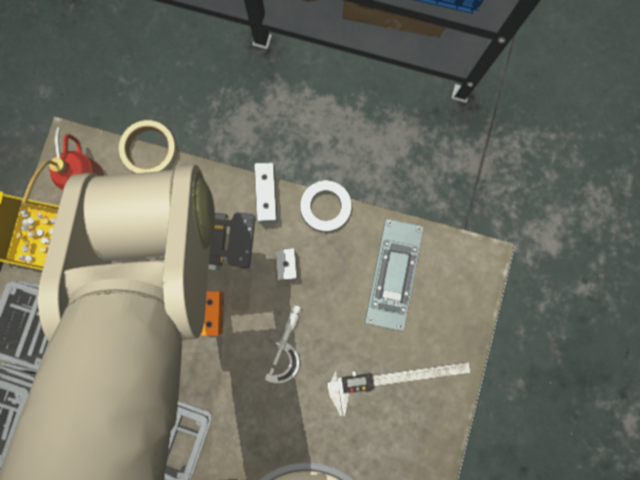

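```bash
python3 - <<'E'
from h import *
b=np.array([(98,237),(145,202),(260,268),(213,300)])/3+[190-.3,220-.3]
P=ray('side',b,.045); print('block side',P.round(4).tolist(),P.mean(0))
s=cv2.imread('pics/side1.png')
c=s[200:270,325:450]; cv2.imwrite('pics/e.png',cv2.resize(c,None,fx=6,fy=6,interpolation=cv2.INTER_CUBIC))
E
```

```text
block side [[0.4994, 0.1775, 0.045], [0.4989, 0.1471, 0.045], [0.4302, 0.1529, 0.045], [0.4336, 0.1803, 0.045]] [0.46553245 0.16445981 0.045     ]
```

View pics/e.png

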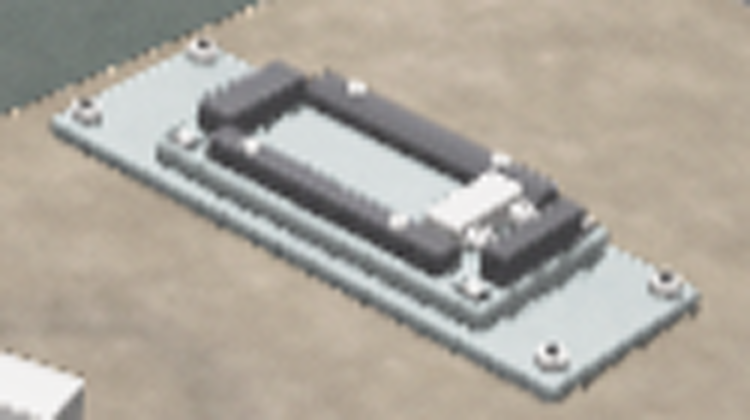

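```bash
python3 - <<'E'
from h import *
f=lambda *a:np.array(a)/6+[325-.4,200-.4]
P=ray('side',f((53,121),(550,386),(697,293)),.006);print(P.round(4)); c=(P[0]+P[2])/2; print('center',c,np.degrees(np.arctan2(*(P[0]-P[1])[1::-1])),np.linalg.norm(P[0]-P[1]),np.linalg.norm(P[1]-P[2]))
u=np.array([.9813,-.1925]);v=np.array([.1925,.9813]);bm=np.array([.4353,-.1442])
for nm,pt,z in (('stop inner',((214,129),(303,84)),.024),('jawface',((435,211),(484,173)),.024),('jawback',((470,232),(525,190)),.024),('rail+ inner',((318,83),(545,196)),.022),('rail- inner?',((240,133),(462,242)),.022)):
    q=ray('side',f(*pt),z)[:,:2]-bm; print(nm,(q@u).round(4),(q@v).round(4))
E
```

```text
[[ 0.522  -0.127   0.006 ]
 [ 0.3485 -0.0937  0.006 ]
 [ 0.3353 -0.1557  0.006 ]]
center [ 0.42862297 -0.14136878  0.006     ] -10.871157002249221 0.17661721155875001 0.06347484379948556
stop inner [0.0289 0.028 ] [ 0.0254 -0.0114]
jawface [-0.0389 -0.036 ] [ 0.0129 -0.012 ]
jawback [-0.0516 -0.0489] [ 0.014  -0.0134]
rail+ inner [ 0.0275 -0.0527] [-0.0177 -0.0176]
rail- inner? [ 0.0247 -0.0514] [0.0191 0.0169]
```

>>> servo_tool(series=[{"dx": 0, "dy": 3.5, "dz": -0.15, "wx": 0, "wy": 0, "wz": 0, "hand": 0.5}, {"dx": 0, "dy": 3.5, "dz": 0, "wx": 0, "wy": 0, "wz": 0, "hand": 0.5}, {"dx": 0, "dy": 2.6, "dz": 0, "wx": 0, "wy": 0, "wz": 0, "hand": 0.5}, {"dx": 0, "dy": 1.0, "dz": 0, "wx": 0, "wy": 0, "wz": 0, "hand": 0.5}, {"dx": 0, "dy": 0, "dz": 0, "wx": 0, "wy": 0, "wz": 0, "hand": 0.5}, {"dx": 0, "dy": 0, "dz": 0, "wx": 0, "wy": 0, "wz": 0, "hand": 0.25}, {"dx": 0, "dy": 0, "dz": 0, "wx": 0, "wy": 0, "wz": 0, "hand": 0.25}, {"dx": 0, "dy": 0, "dz": 0, "wx": 0, "wy": 0, "wz": 0, "hand": 0.25}], newtons=30)

```text
time_s: 3.5
ee_pos: [0.4688, 0.1646, 0.0194]
eef_rot: [-1.165, 1.27, -1.273]
contact_force: [-0.8, -1.0, 7.7]
finger_gap: 0.0296
```

>>> servo_tool(series=[{"dx": 0, "dy": 0, "dz": 0, "wx": 0, "wy": 0, "wz": 0, "hand": 0.2}, {"dx": 0, "dy": 0, "dz": 0, "wx": 0, "wy": 0, "wz": 0, "hand": 0.2}], newtons=40)

```text
time_s: 3.7
ee_pos: [0.4688, 0.1646, 0.0193]
eef_rot: [-1.165, 1.27, -1.273]
contact_force: [-1.2, -0.7, 7.7]
finger_gap: 0.0297
```

```bash
python3 - <<'E'
from h import *
yb=np.arctan2(-.0062,.0698)
im=eyes.read_camera('side'); cv2.imwrite("pics/side2.png",cv2.resize(im[200:380,160:380,::-1],None,fx=3,fy=3))
go([.4694,.1645,.018],down(yb-np.pi/2))
E
```

```text
t 3.75 pos [0.4688 0.1646 0.0194] F [-0.63 -0.95  7.03] gap 0.0295
axes x,y,z: [[-0.086, -0.996, -0.0], [0.003, 0.0, -1.0], [0.996, -0.086, 0.003]]
shift cm (tool) [0.008 0.136 0.059]
turn deg (tool) [-0.17  0.16 -0.02]
```

View pics/side2.png

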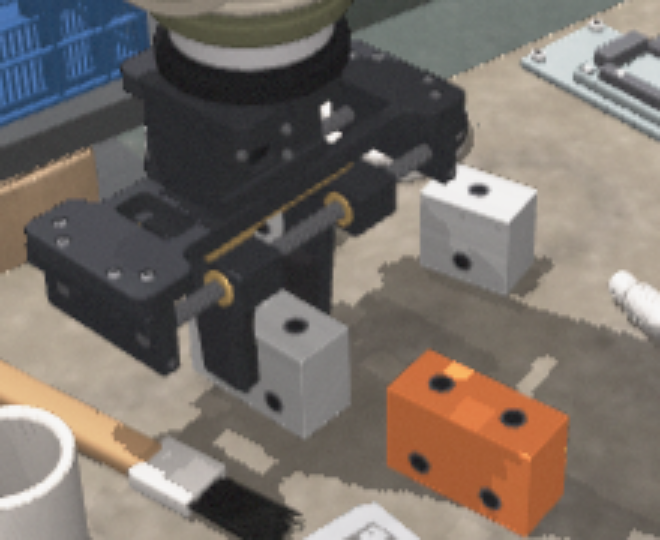

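>>> servo_tool(series=[{"dx": 0, "dy": -0.5, "dz": 0, "wx": 0, "wy": 0, "wz": 0, "hand": 0.2}, {"dx": 0, "dy": -1.5, "dz": 0, "wx": 0, "wy": 0, "wz": 0, "hand": 0.2}, {"dx": 0, "dy": -3, "dz": 0, "wx": 0, "wy": 0, "wz": 0, "hand": 0.2}, {"dx": 0, "dy": -3, "dz": 0, "wx": 0, "wy": 0, "wz": 0, "hand": 0.2}, {"dx": 0, "dy": -2, "dz": 0, "wx": 0, "wy": 0, "wz": 0, "hand": 0.2}, {"dx": 0, "dy": 0, "dz": 0, "wx": 0, "wy": 0, "wz": 0, "hand": 0.2}, {"dx": 0, "dy": 0, "dz": 0, "wx": 0, "wy": 0, "wz": 0, "hand": 0.2}])

```text
time_s: 4.45
ee_pos: [0.4673, 0.1646, 0.1173]
eef_rot: [-1.168, 1.273, -1.272]
contact_force: [-0.2, -0.0, -3.6]
finger_gap: 0.0298
```

```bash
python3 - <<'E'
from h import *
im=eyes.read_camera('side'); cv2.imwrite("pics/side3.png",cv2.resize(im[120:320,120:380,::-1],None,fx=3,fy=3))
yp=np.radians(-11.0); pc=np.array([.4349,-.1435])-.0036*np.array([np.cos(yp),np.sin(yp)])
go([*pc,.13],down(yp-np.pi/2))
E
```

```text
t 4.5 pos [0.4671 0.1645 0.1167] F [-0.48 -1.52 -3.69] gap 0.0296
axes x,y,z: [[-0.086, -0.996, 0.0], [-0.002, -0.0, -1.0], [0.996, -0.086, -0.002]]
shift cm (tool) [30.925 -1.321 -0.92 ]
turn deg (tool) [0.11 6.07 0.03]
```

View pics/side3.png

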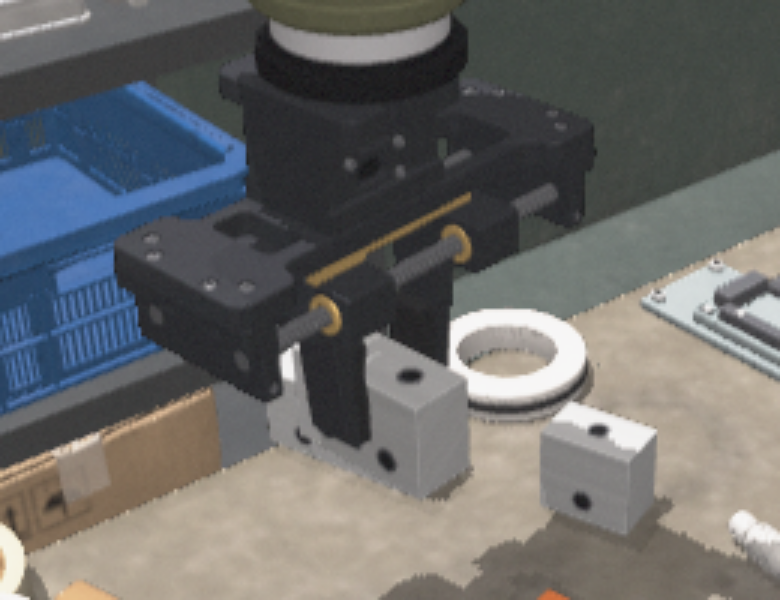

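>>> servo_tool(series=[{"dx": 2, "dy": -0.7, "dz": -0.1, "wx": 0, "wy": 0, "wz": 0, "hand": 0.2}, {"dx": 3.6, "dy": -0.6, "dz": -0.1, "wx": 0, "wy": 0, "wz": 0, "hand": 0.2}, {"dx": 3.6, "dy": 0, "dz": -0.1, "wx": 0, "wy": 0, "wz": 0, "hand": 0.2}, {"dx": 3.6, "dy": 0, "dz": -0.1, "wx": 0, "wy": 0, "wz": 0, "hand": 0.2}, {"dx": 3.6, "dy": 0, "dz": -0.1, "wx": 0, "wy": 0, "wz": 0, "hand": 0.2}, {"dx": 3.6, "dy": 0, "dz": -0.1, "wx": 0, "wy": 0, "wz": 0, "hand": 0.2}, {"dx": 3.6, "dy": 0, "dz": -0.1, "wx": 0, "wy": 0, "wz": 0, "hand": 0.2}, {"dx": 3.6, "dy": 0, "dz": -0.1, "wx": 0, "wy": 0, "wz": 0, "hand": 0.2}, {"dx": 2.7, "dy": 0, "dz": -0.1, "wx": 0, "wy": 0, "wz": 0, "hand": 0.2}, {"dx": 1.0, "dy": 0, "dz": 0, "wx": 0, "wy": 6.1, "wz": 0, "hand": 0.2}])

```text
time_s: 5.5
ee_pos: [0.4314, -0.1444, 0.1294]
eef_rot: [-1.111, 1.354, -1.351]
contact_force: [0.8, 0.1, -3.6]
finger_gap: 0.0298
```

>>> servo_tool(series=[{"dx": 0, "dy": 0, "dz": 0, "wx": 0, "wy": 0, "wz": 0, "hand": 0.2}, {"dx": 0, "dy": 0, "dz": 0, "wx": 0, "wy": 0, "wz": 0, "hand": 0.2}])

```text
time_s: 5.7
ee_pos: [0.4318, -0.1419, 0.1298]
eef_rot: [-1.114, 1.35, -1.346]
contact_force: [-0.5, 0.0, -2.6]
finger_gap: 0.0298
```

```bash
python3 - <<'E'
from h import *
yp=np.radians(-11.0); pc=np.array([.4349,-.1435])-.0036*np.array([np.cos(yp),np.sin(yp)])
go([*pc,.06],down(yp-np.pi/2))
E
```

```text
t 5.7 pos [ 0.4318 -0.1419  0.1298] F [-0.54  0.03 -2.61] gap 0.0298
axes x,y,z: [[-0.189, -0.982, -0.001], [-0.002, 0.001, -1.0], [0.982, -0.189, -0.002]]
shift cm (tool) [ 0.108  6.983 -0.012]
turn deg (tool) [ 0.11  0.11 -0.06]
```

>>> servo_tool(series=[{"dx": 0.1, "dy": 3, "dz": 0.3, "wx": 0, "wy": 0, "wz": 0, "hand": 0.2}, {"dx": 0, "dy": 3, "dz": 0, "wx": 0, "wy": 0, "wz": 0, "hand": 0.2}, {"dx": 0, "dy": 0.5, "dz": 0, "wx": 5, "wy": 0, "wz": 0, "hand": 0.2}, {"dx": 0, "dy": 0.5, "dz": 0, "wx": 5, "wy": 0, "wz": 0, "hand": 0.2}, {"dx": 0, "dy": 0, "dz": 0, "wx": 0, "wy": 0, "wz": 0, "hand": 0.2}, {"dx": 0, "dy": 0, "dz": 0, "wx": 0, "wy": 0, "wz": 0, "hand": 0.2}])

```text
time_s: 6.3
ee_pos: [0.4355, -0.1437, 0.0609]
eef_rot: [-0.996, 1.207, -1.436]
contact_force: [0.9, 0.1, -2.5]
finger_gap: 0.0301
```

```bash
python3 - <<'E'
from h import *
yp=np.radians(-11.0); pc=np.array([.4349,-.1435])-.0036*np.array([np.cos(yp),np.sin(yp)])
for n in("side","top"):
    im=eyes.read_camera(n); cv2.imwrite(f"pics/{n}4.png",im[:,:,::-1])
go([*pc,.0412],down(yp-np.pi/2))
a=cv2.imread('pics/side4.png')[170:280,310:460]; b=cv2.imread('pics/top4.png')[205:345,340:460]
cv2.imwrite('pics/a4.png',cv2.resize(a,None,fx=5,fy=5,interpolation=cv2.INTER_CUBIC));cv2.imwrite('pics/b4.png',cv2.resize(b,None,fx=4,fy=4,interpolation=cv2.INTER_CUBIC))
E
```

```text
t 6.4 pos [ 0.4361 -0.1441  0.0612] F [-0.01 -0.67 -3.78] gap 0.0299
axes x,y,z: [[-0.19, -0.982, 0.0], [0.17, -0.033, -0.985], [0.967, -0.187, 0.173]]
shift cm (tool) [-0.039  1.885 -0.831]
turn deg (tool) [-9.98  0.06  0.02]
```

View pics/a4.png

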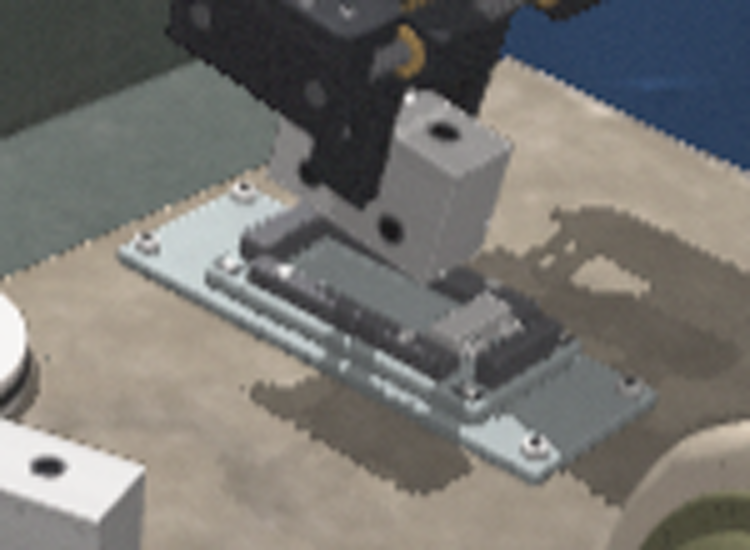

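View pics/b4.png

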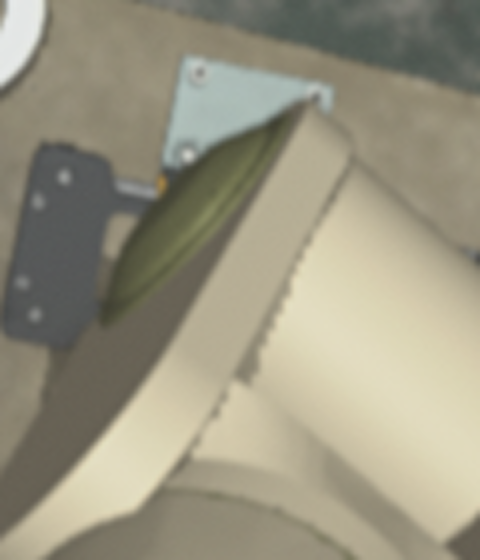

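```bash
python3 - <<'E'
from h import *
s=telemetry.observe(); Rc=R.from_rotvec(s['eef_rot']).as_matrix()
def B(x,y,z): # block coords rel bottom centre: x along tool z, z up= -tool y, y = -tool x
    return s['ee_pos']+Rc@np.array([-y,.0194-z,x])
for c in ((-.035,.015,.045),(-.035,-.015,.045),(-.035,.015,0),(-.035,-.015,0)):
    p=proj('side',B(*c))[0]; print(c,((p-[310,170]+.4)*5).round(1))
im=cv2.imread('pics/side4.png')[195:260,360:440]
cv2.imwrite('pics/z4.png',cv2.resize(im,None,fx=9,fy=9,interpolation=cv2.INTER_CUBIC))
E
```

```text
(-0.035, 0.015, 0.045) [449.8 175. ]
(-0.035, -0.015, 0.045) [509.  142.7]
(-0.035, 0.015, 0) [416.  286.2]
(-0.035, -0.015, 0) [474.  252.7]
```

View pics/z4.png

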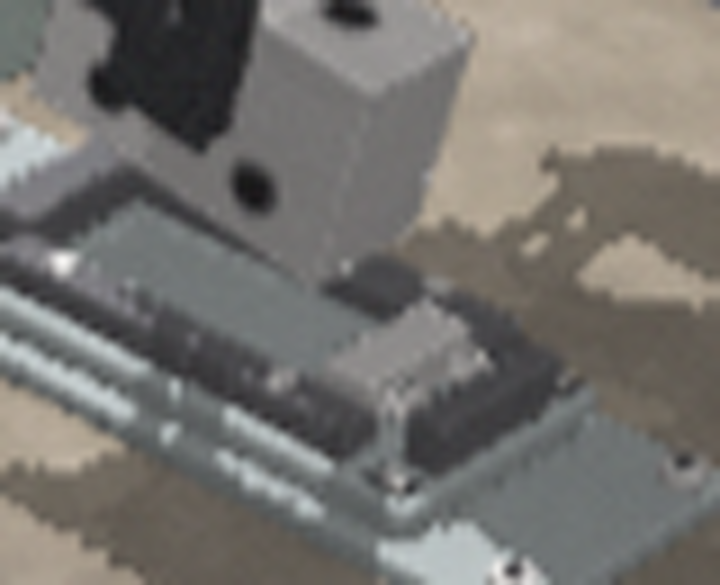

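```bash
python3 - <<'E'
from h import *
s=telemetry.observe()
yp=np.radians(-11.0);u=np.array([np.cos(yp),np.sin(yp)]);v=np.array([-u[1],u[0]]);o=s['ee_pos'][:2]
f=lambda *a:np.array(a)/9+[360-.45,195-.45]
for nm,p,z in (('block top',((375,98),(472,36)),.0803),('block near bottom (expect v .015)',((312,283),),.036),('jaw face top',((318,368),(425,297)),.024),('jaw back',((378,402),(475,340)),.024)):
    q=ray('side',f(*p),z)[:,:2]-o; print(nm,'u',(q@u).round(4),'v',(q@v).round(4),'mid',(q@u).mean().round(4),(q@v).mean().round(4))
E
```

```text
block top u [-0.0422 -0.0403] v [ 0.015  -0.0148] mid -0.0413 0.0001
block near bottom (expect v .015) u [-0.031] v [0.0113] mid -0.031 0.0113
jaw face top u [-0.0385 -0.0368] v [ 0.0169 -0.0161] mid -0.0376 0.0004
jaw back u [-0.0526 -0.0519] v [ 0.0177 -0.0112] mid -0.0522 0.0032
```

>>> servo_tool(series=[{"dx": -0.05, "dy": 0.6, "dz": -0.1, "wx": 0, "wy": 0, "wz": 0, "hand": 0.2}, {"dx": 0, "dy": 0.5, "dz": -0.1, "wx": 0, "wy": 0, "wz": 0, "hand": 0.2}, {"dx": 0, "dy": 0, "dz": 0, "wx": 0, "wy": 0, "wz": 0, "hand": 0.2}, {"dx": 0, "dy": 0, "dz": 0, "wx": 0, "wy": 0, "wz": 0, "hand": 0.2}])

```text
time_s: 6.8
ee_pos: [0.4355, -0.1436, 0.0494]
eef_rot: [-0.994, 1.207, -1.437]
contact_force: [-0.5, 0.5, -3.7]
finger_gap: 0.0294
```

>>> servo_tool(series=[{"dx": 0, "dy": 0.1, "dz": -0.02, "wx": 0, "wy": 0, "wz": 0, "hand": 0.2}, {"dx": 0, "dy": 0.1, "dz": -0.02, "wx": 0, "wy": 0, "wz": 0, "hand": 0.2}, {"dx": 0, "dy": 0, "dz": 0, "wx": 0, "wy": 0, "wz": 0, "hand": 0.2}, {"dx": 0, "dy": 0, "dz": 0, "wx": 0, "wy": 0, "wz": 0, "hand": 0.2}])

```text
time_s: 7.2
ee_pos: [0.4354, -0.1436, 0.0476]
eef_rot: [-0.994, 1.206, -1.438]
contact_force: [0.4, -0.1, -4.0]
finger_gap: 0.0294
```

```bash
python3 - <<'E'
from h import *
im=eyes.read_camera('side')[195:260,360:440,::-1]
cv2.imwrite('pics/z5.png',cv2.resize(im,None,fx=9,fy=9,interpolation=cv2.INTER_CUBIC))
E
```

```text
(no output)
```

View pics/z5.png

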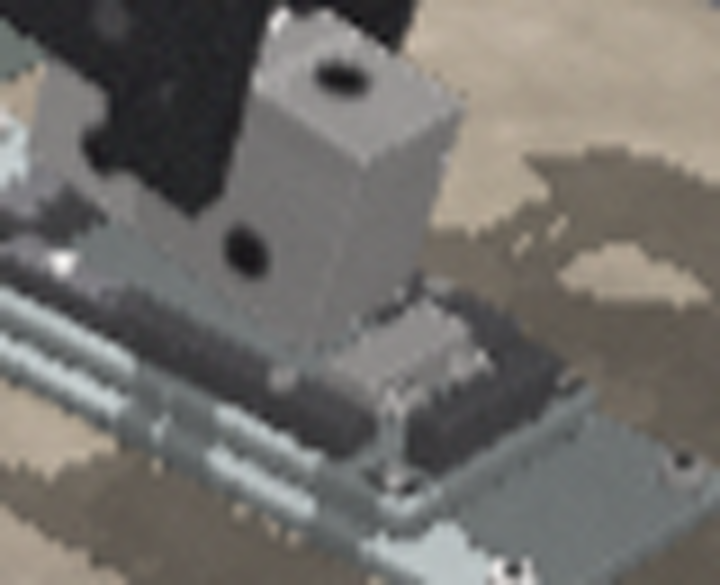

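>>> servo_tool(series=[{"dx": 0, "dy": 0.1, "dz": -0.02, "wx": 0, "wy": 0, "wz": 0, "hand": 0.2}, {"dx": 0, "dy": 0.1, "dz": -0.02, "wx": 0, "wy": 0, "wz": 0, "hand": 0.2}, {"dx": 0, "dy": 0, "dz": 0, "wx": 0, "wy": 0, "wz": 0, "hand": 0.2}])

```text
time_s: 7.55
ee_pos: [0.4353, -0.1435, 0.0453]
eef_rot: [-0.994, 1.207, -1.438]
contact_force: [0.5, 0.2, -3.8]
finger_gap: 0.0296
```

>>> servo_tool(series=[{"dx": 0, "dy": 0.1, "dz": -0.02, "wx": 0, "wy": 0, "wz": 0, "hand": 0.2}, {"dx": 0, "dy": 0.1, "dz": -0.02, "wx": 0, "wy": 0, "wz": 0, "hand": 0.2}, {"dx": 0, "dy": 0, "dz": 0, "wx": 0, "wy": 0, "wz": 0, "hand": 0.2}])

```text
time_s: 7.85
ee_pos: [0.4353, -0.1436, 0.0433]
eef_rot: [-0.994, 1.207, -1.438]
contact_force: [0.4, 0.4, -3.1]
finger_gap: 0.0296
```

>>> servo_tool(series=[{"dx": 0, "dy": 0.1, "dz": -0.02, "wx": 0, "wy": 0, "wz": 0, "hand": 0.2}, {"dx": 0, "dy": 0.1, "dz": -0.02, "wx": 0, "wy": 0, "wz": 0, "hand": 0.2}, {"dx": 0, "dy": 0, "dz": 0, "wx": 0, "wy": 0, "wz": 0, "hand": 0.2}])

```text
time_s: 8.15
ee_pos: [0.4352, -0.1435, 0.0412]
eef_rot: [-0.994, 1.207, -1.438]
contact_force: [0.1, 0.7, -3.5]
finger_gap: 0.0298
```

>>> servo_tool(series=[{"dx": 0, "dy": 0.1, "dz": -0.02, "wx": 0, "wy": 0, "wz": 0, "hand": 0.2}, {"dx": 0, "dy": 0, "dz": 0, "wx": 0, "wy": 0, "wz": 0, "hand": 0.2}])

```text
time_s: 8.35
ee_pos: [0.4352, -0.1436, 0.0403]
eef_rot: [-0.994, 1.207, -1.438]
contact_force: [-0.1, -0.1, -3.7]
finger_gap: 0.0295
```

>>> servo_tool(series=[{"dx": 0, "dy": 0.05, "dz": -0.01, "wx": 0, "wy": 0, "wz": 0, "hand": 0.2}, {"dx": 0, "dy": 0, "dz": 0, "wx": 0, "wy": 0, "wz": 0, "hand": 0.2}])

```text
time_s: 8.55
ee_pos: [0.4352, -0.1436, 0.0398]
eef_rot: [-0.994, 1.207, -1.438]
contact_force: [-0.5, -0.7, -3.5]
finger_gap: 0.0295
```

>>> servo_tool(series=[{"dx": 0, "dy": 0.05, "dz": -0.01, "wx": 0, "wy": 0, "wz": 0, "hand": 0.2}, {"dx": 0, "dy": 0, "dz": 0, "wx": 0, "wy": 0, "wz": 0, "hand": 0.2}])

```text
time_s: 8.75
ee_pos: [0.4352, -0.1436, 0.0393]
eef_rot: [-0.994, 1.207, -1.438]
contact_force: [0.1, 0.3, -3.0]
finger_gap: 0.03
```

>>> servo_tool(series=[{"dx": 0, "dy": -0.017, "dz": -0.1, "wx": 0, "wy": 0, "wz": 0, "hand": 0.2}, {"dx": 0, "dy": 0, "dz": 0, "wx": 0, "wy": 0, "wz": 0, "hand": 0.2}])

```text
time_s: 8.95
ee_pos: [0.4341, -0.1433, 0.0393]
eef_rot: [-0.994, 1.207, -1.438]
contact_force: [-0.6, -0.4, -3.3]
finger_gap: 0.0297
```

>>> servo_tool(series=[{"dx": 0, "dy": -0.017, "dz": -0.1, "wx": 0, "wy": 0, "wz": 0, "hand": 0.2}, {"dx": 0, "dy": 0, "dz": 0, "wx": 0, "wy": 0, "wz": 0, "hand": 0.2}])

```text
time_s: 9.15
ee_pos: [0.4335, -0.1433, 0.0395]
eef_rot: [-0.994, 1.206, -1.439]
contact_force: [1.3, 0.0, -4.0]
finger_gap: 0.0298
```

>>> servo_tool(series=[{"dx": 0, "dy": -0.017, "dz": -0.1, "wx": 0, "wy": 0, "wz": 0, "hand": 0.2}, {"dx": 0, "dy": 0, "dz": 0, "wx": 0, "wy": 0, "wz": 0, "hand": 0.2}])

```text
time_s: 9.35
ee_pos: [0.4327, -0.1432, 0.0396]
eef_rot: [-0.993, 1.205, -1.439]
contact_force: [4.6, 0.2, -4.3]
finger_gap: 0.0299
```

>>> servo_tool(series=[{"dx": 0, "dy": 0, "dz": 0, "wx": 0, "wy": 0, "wz": 0, "hand": 0.2}, {"dx": 0, "dy": -0.017, "dz": -0.1, "wx": 0, "wy": 0, "wz": 0, "hand": 0.2}, {"dx": 0, "dy": 0, "dz": 0, "wx": 0, "wy": 0, "wz": 0, "hand": 0.2}], newtons=60)

```text
time_s: 9.65
ee_pos: [0.4317, -0.143, 0.0396]
eef_rot: [-0.993, 1.205, -1.439]
contact_force: [5.9, 0.3, -3.8]
finger_gap: 0.0294
```

>>> servo_tool(series=[{"dx": 0, "dy": -0.017, "dz": -0.1, "wx": 0, "wy": 0, "wz": 0, "hand": 0.2}, {"dx": 0, "dy": 0, "dz": 0, "wx": 0, "wy": 0, "wz": 0, "hand": 0.2}])

```text
time_s: 9.85
ee_pos: [0.4308, -0.1429, 0.0396]
eef_rot: [-0.993, 1.205, -1.439]
contact_force: [6.0, 1.8, -3.0]
finger_gap: 0.0293
```

```bash
python3 - <<'E'
from h import *
s=telemetry.observe();print(s['contact_force'],s['wrist_torque'],s['ee_pos'])
im=eyes.read_camera('side')[195:260,360:440,::-1]
cv2.imwrite('pics/z6.png',cv2.resize(im,None,fx=9,fy=9,interpolation=cv2.INTER_CUBIC))
E
```

```text
[ 6.048568    1.83880168 -3.02099823] [ 0.18930816 -1.00135322 -0.02996645] [ 0.43082054 -0.14291277  0.03964461]
```

View pics/z6.png

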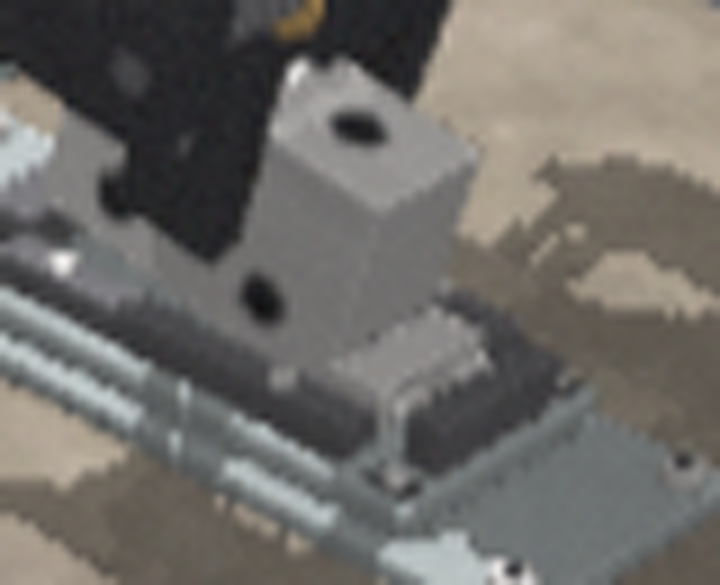

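>>> servo_tool(series=[{"dx": 0, "dy": -0.017, "dz": -0.1, "wx": 0, "wy": 0, "wz": 0, "hand": 0.2}, {"dx": 0, "dy": 0, "dz": 0, "wx": 0, "wy": 0, "wz": 0, "hand": 0.2}])

```text
time_s: 10.1
ee_pos: [0.43, -0.1428, 0.0397]
eef_rot: [-0.993, 1.205, -1.44]
contact_force: [6.8, 1.5, -3.5]
finger_gap: 0.0295
```

>>> servo_tool(series=[{"dx": 0, "dy": -0.017, "dz": -0.1, "wx": 0, "wy": 0, "wz": 0, "hand": 0.2}, {"dx": 0, "dy": 0, "dz": 0, "wx": 0, "wy": 0, "wz": 0, "hand": 0.2}])

```text
time_s: 10.3
ee_pos: [0.4292, -0.1426, 0.0398]
eef_rot: [-0.993, 1.204, -1.44]
contact_force: [8.2, 1.2, -4.5]
finger_gap: 0.0293
```

>>> servo_tool(series=[{"dx": 0, "dy": 0, "dz": 0, "wx": 0, "wy": 0, "wz": 0, "hand": 0.2}])

```text
time_s: 10.4
ee_pos: [0.4292, -0.1426, 0.0398]
eef_rot: [-0.993, 1.204, -1.44]
contact_force: [8.3, 1.3, -4.2]
finger_gap: 0.0295
```

>>> servo_tool(series=[{"dx": 0, "dy": 0, "dz": 0, "wx": 0, "wy": 0, "wz": 0, "hand": 0.2}])

```text
time_s: 10.5
ee_pos: [0.4292, -0.1426, 0.0398]
eef_rot: [-0.993, 1.204, -1.44]
contact_force: [9.1, 1.0, -4.6]
finger_gap: 0.0295
```

```bash
python3 - <<'E'
from h import *
s=telemetry.observe();print(s['contact_force'],s['wrist_torque'],s['ee_pos'])
im=eyes.read_camera('side')[195:260,350:430,::-1]
cv2.imwrite('pics/z7.png',cv2.resize(im,None,fx=9,fy=9,interpolation=cv2.INTER_CUBIC))
E
```

```text
[ 9.07263857  1.04446755 -4.56647166] [ 0.27450564 -1.39929831  0.01579304] [ 0.42921743 -0.14263901  0.03977023]
```

View pics/z7.png

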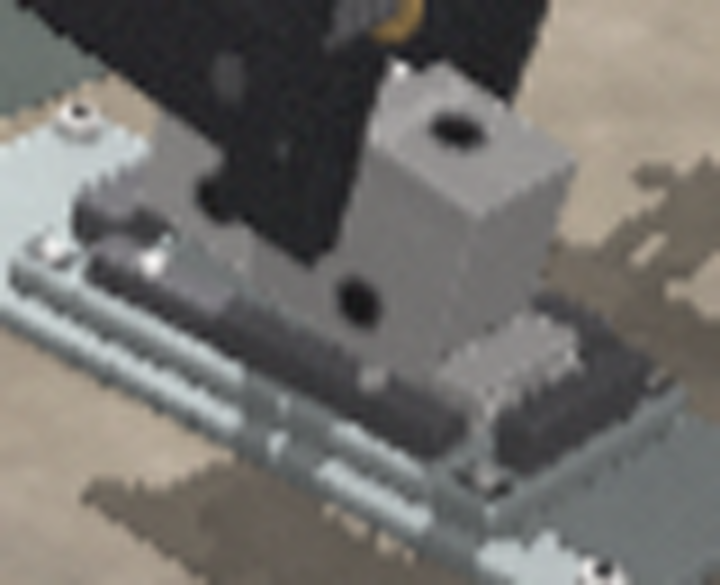

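>>> servo_tool(series=[{"dx": 0, "dy": -0.012, "dz": -0.07, "wx": 0, "wy": 0, "wz": 0, "hand": 0.2}, {"dx": 0, "dy": 0, "dz": 0, "wx": 0, "wy": 0, "wz": 0, "hand": 0.2}])

```text
time_s: 10.75
ee_pos: [0.4286, -0.1425, 0.0398]
eef_rot: [-0.992, 1.204, -1.44]
contact_force: [9.6, 0.8, -4.7]
finger_gap: 0.0296
```

>>> servo_tool(series=[{"dx": 0, "dy": 0, "dz": 0, "wx": 0, "wy": 0, "wz": 0, "hand": 0.2}])

```text
time_s: 10.85
ee_pos: [0.4286, -0.1425, 0.0398]
eef_rot: [-0.992, 1.204, -1.44]
contact_force: [10.1, 1.2, -4.2]
finger_gap: 0.0295
```

```bash
python3 - <<'E'
from h import *
yp=np.radians(-11.0); go([.4292,-.1426,.0398],down(yp-np.pi/2))
E
```

```text
t 10.85 pos [ 0.4286 -0.1425  0.0398] F [10.1   1.23 -4.25] gap 0.0295
axes x,y,z: [[-0.192, -0.981, 0.001], [0.173, -0.035, -0.984], [0.966, -0.189, 0.177]]
shift cm (tool) [-0.005  0.011  0.056]
turn deg (tool) [-10.17  -0.07   0.05]
```

>>> servo_tool(series=[{"dx": 0, "dy": 0.074, "dz": 0.019, "wx": -1.25, "wy": 0, "wz": 0, "hand": 0.2}, {"dx": 0, "dy": 0.074, "dz": 0.019, "wx": -1.25, "wy": 0, "wz": 0, "hand": 0.2}, {"dx": 0, "dy": 0, "dz": 0, "wx": 0, "wy": 0, "wz": 0, "hand": 0.2}])

```text
time_s: 11.15
ee_pos: [0.4296, -0.1428, 0.0384]
eef_rot: [-1.022, 1.24, -1.419]
contact_force: [8.0, -0.1, -3.7]
finger_gap: 0.0295
```

>>> servo_tool(series=[{"dx": 0, "dy": 0, "dz": 0, "wx": 0, "wy": 0, "wz": 0, "hand": 0.2}])

```text
time_s: 11.25
ee_pos: [0.4295, -0.1428, 0.0385]
eef_rot: [-1.022, 1.24, -1.42]
contact_force: [10.4, 1.1, -3.2]
finger_gap: 0.0296
```

>>> servo_tool(series=[{"dx": 0, "dy": 0.074, "dz": 0.016, "wx": -1.25, "wy": 0, "wz": 0, "hand": 0.2}, {"dx": 0, "dy": 0.074, "dz": 0.016, "wx": -1.25, "wy": 0, "wz": 0, "hand": 0.2}, {"dx": 0, "dy": 0, "dz": 0, "wx": 0, "wy": 0, "wz": 0, "hand": 0.2}])

```text
time_s: 11.55
ee_pos: [0.4302, -0.143, 0.037]
eef_rot: [-1.052, 1.276, -1.398]
contact_force: [8.7, 0.9, -3.6]
finger_gap: 0.0295
```

>>> servo_tool(series=[{"dx": 0, "dy": 0, "dz": 0, "wx": 0, "wy": 0, "wz": 0, "hand": 0.2}])

```text
time_s: 11.65
ee_pos: [0.43, -0.1429, 0.037]
eef_rot: [-1.051, 1.275, -1.398]
contact_force: [8.7, 0.9, -3.6]
finger_gap: 0.0295
```

```bash
python3 - <<'E'
from h import *
yp=np.radians(-11.0); go([.4296,-.1428,.0398],down(yp-np.pi/2))
im=eyes.read_camera('side')[195:260,340:420,::-1]
cv2.imwrite('pics/z8.png',cv2.resize(im,None,fx=9,fy=9,interpolation=cv2.INTER_CUBIC))
E
```

```text
t 11.65 pos [ 0.43   -0.1429  0.037 ] F [ 8.67  0.88 -3.58] gap 0.0295
axes x,y,z: [[-0.192, -0.981, 0.001], [0.089, -0.018, -0.996], [0.977, -0.191, 0.091]]
shift cm (tool) [-0.002 -0.281 -0.02 ]
turn deg (tool) [-5.21 -0.05  0.06]
```

View pics/z8.png

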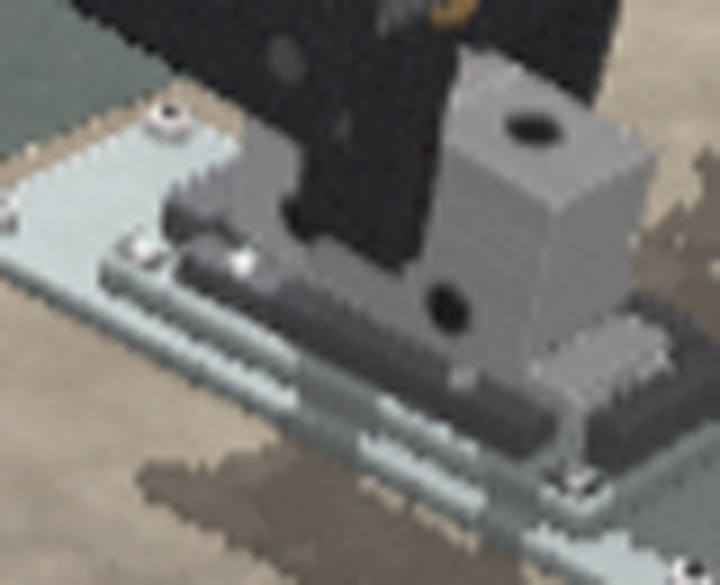

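>>> servo_tool(series=[{"dx": 0, "dy": 0.075, "dz": 0.012, "wx": -1.25, "wy": 0, "wz": 0, "hand": 0.2}, {"dx": 0, "dy": 0.075, "dz": 0.012, "wx": -1.25, "wy": 0, "wz": 0, "hand": 0.2}, {"dx": 0, "dy": 0, "dz": 0, "wx": 0, "wy": 0, "wz": 0, "hand": 0.2}])

```text
time_s: 12.0
ee_pos: [0.4306, -0.143, 0.0355]
eef_rot: [-1.081, 1.311, -1.376]
contact_force: [8.4, 1.7, -2.5]
finger_gap: 0.0297
```

>>> servo_tool(series=[{"dx": 0, "dy": 0, "dz": 0, "wx": 0, "wy": 0, "wz": 0, "hand": 0.2}])

```text
time_s: 12.1
ee_pos: [0.4305, -0.143, 0.0356]
eef_rot: [-1.08, 1.311, -1.376]
contact_force: [8.7, 2.1, -3.9]
finger_gap: 0.0293
```

>>> servo_tool(series=[{"dx": 0, "dy": 0.075, "dz": 0.016, "wx": -1.25, "wy": 0, "wz": 0, "hand": 0.2}, {"dx": 0, "dy": 0.075, "dz": 0.016, "wx": -1.25, "wy": 0, "wz": 0, "hand": 0.2}, {"dx": 0, "dy": 0, "dz": 0, "wx": 0, "wy": 0, "wz": 0, "hand": 0.2}])

```text
time_s: 12.4
ee_pos: [0.4311, -0.1431, 0.034]
eef_rot: [-1.11, 1.346, -1.353]
contact_force: [9.4, 0.5, -2.8]
finger_gap: 0.0295
```

>>> servo_tool(series=[{"dx": 0, "dy": 0, "dz": 0, "wx": 0, "wy": 0, "wz": 0, "hand": 0.2}])

```text
time_s: 12.5
ee_pos: [0.431, -0.1431, 0.0341]
eef_rot: [-1.11, 1.346, -1.353]
contact_force: [8.8, 0.3, -3.4]
finger_gap: 0.0294
```

```bash
python3 - <<'E'
from h import *
yp=np.radians(-11.0); go([.4306,-.143,.0334],down(yp-np.pi/2))
im=eyes.read_camera('side')[195:260,330:430,::-1]
cv2.imwrite('pics/z9.png',cv2.resize(im,None,fx=8,fy=8,interpolation=cv2.INTER_CUBIC))
E
```

```text
t 12.5 pos [ 0.431  -0.1431  0.0341] F [ 8.8   0.32 -3.37] gap 0.0294
axes x,y,z: [[-0.192, -0.981, 0.001], [0.004, -0.002, -1.0], [0.981, -0.192, 0.004]]
shift cm (tool) [ 0.     0.067 -0.039]
turn deg (tool) [-0.25 -0.06  0.05]
```

View pics/z9.png

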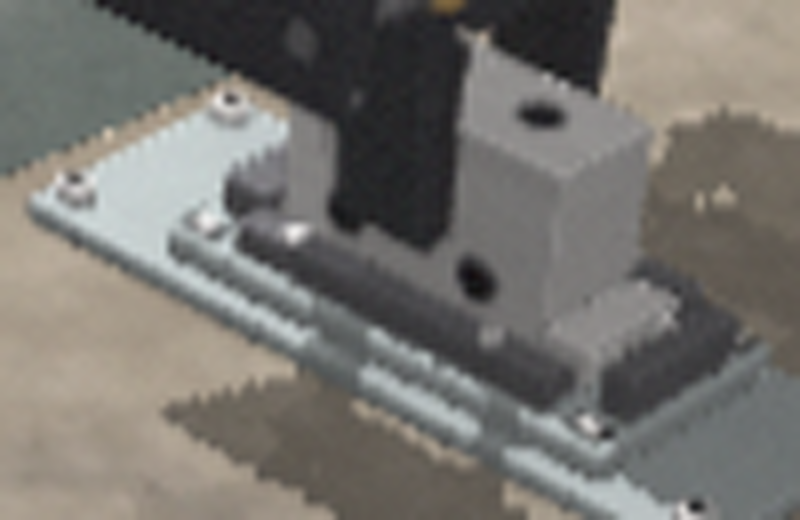

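>>> servo_tool(series=[{"dx": 0, "dy": 0.03, "dz": 0, "wx": -0.25, "wy": 0, "wz": 0, "hand": 0.2}, {"dx": 0, "dy": 0, "dz": 0, "wx": 0, "wy": 0, "wz": 0, "hand": 0.2}])

```text
time_s: 12.75
ee_pos: [0.431, -0.1431, 0.0339]
eef_rot: [-1.112, 1.35, -1.351]
contact_force: [9.8, 0.7, -2.1]
finger_gap: 0.0295
```

>>> servo_tool(series=[{"dx": 0, "dy": 0.03, "dz": 0, "wx": 0, "wy": 0, "wz": 0, "hand": 0.2}, {"dx": 0, "dy": 0, "dz": 0, "wx": 0, "wy": 0, "wz": 0, "hand": 0.2}])

```text
time_s: 12.95
ee_pos: [0.4311, -0.1431, 0.0337]
eef_rot: [-1.112, 1.349, -1.351]
contact_force: [9.4, 0.4, -0.8]
finger_gap: 0.0295
```

>>> servo_tool(series=[{"dx": 0, "dy": 0.03, "dz": 0, "wx": 0, "wy": 0, "wz": 0, "hand": 0.2}, {"dx": 0, "dy": 0, "dz": 0, "wx": 0, "wy": 0, "wz": 0, "hand": 0.2}])

```text
time_s: 13.15
ee_pos: [0.4311, -0.1432, 0.0335]
eef_rot: [-1.112, 1.349, -1.351]
contact_force: [9.0, -0.1, 0.2]
finger_gap: 0.0301
```

>>> servo_tool(series=[{"dx": 0, "dy": 0.03, "dz": 0, "wx": 0, "wy": 0, "wz": 0, "hand": 0.2}, {"dx": 0, "dy": 0.03, "dz": 0, "wx": 0, "wy": 0, "wz": 0, "hand": 0.2}, {"dx": 0, "dy": 0, "dz": 0, "wx": 0, "wy": 0, "wz": 0, "hand": 0.2}])

```text
time_s: 13.45
ee_pos: [0.4312, -0.1433, 0.0334]
eef_rot: [-1.112, 1.349, -1.351]
contact_force: [6.9, 0.8, 7.8]
finger_gap: 0.0294
```

>>> servo_tool(series=[{"dx": 0, "dy": 0, "dz": 0.05, "wx": 0, "wy": 0, "wz": 0, "hand": 0.2}, {"dx": 0, "dy": 0, "dz": 0.05, "wx": 0, "wy": 0, "wz": 0, "hand": 0.2}, {"dx": 0, "dy": 0, "dz": 0, "wx": 0, "wy": 0, "wz": 0, "hand": 0.2}])

```text
time_s: 13.75
ee_pos: [0.4317, -0.1433, 0.0333]
eef_rot: [-1.113, 1.35, -1.35]
contact_force: [4.1, 1.4, 9.9]
finger_gap: 0.0294
```

```bash
python3 - <<'E'
from h import *
yp=np.radians(-11.0); go([.4306,-.143,.0334],down(yp-np.pi/2)); print(telemetry.observe()['wrist_torque'])
E
```

```text
t 13.75 pos [ 0.4317 -0.1433  0.0333] F [4.08 1.4  9.95] gap 0.0294
axes x,y,z: [[-0.191, -0.981, 0.001], [-0.001, -0.001, -1.0], [0.981, -0.191, -0.0]]
shift cm (tool) [-0.013 -0.006 -0.116]
turn deg (tool) [ 0.02 -0.04  0.07]
[ 0.35812349 -0.78346345 -0.04031387]
```

>>> servo_tool(series=[{"dx": 0, "dy": -0.05, "dz": 0.05, "wx": 0, "wy": 0, "wz": 0, "hand": 0.2}, {"dx": 0, "dy": 0, "dz": 0.05, "wx": 0, "wy": 0, "wz": 0, "hand": 0.2}, {"dx": 0, "dy": 0, "dz": 0, "wx": 0, "wy": 0, "wz": 0, "hand": 0.2}])

```text
time_s: 14.05
ee_pos: [0.4326, -0.1435, 0.0334]
eef_rot: [-1.113, 1.35, -1.35]
contact_force: [6.2, 0.3, 3.2]
finger_gap: 0.0291
```

>>> servo_tool(series=[{"dx": 0, "dy": 0, "dz": 0.05, "wx": 0, "wy": 0, "wz": 0, "hand": 0.2}, {"dx": 0, "dy": 0, "dz": 0, "wx": 0, "wy": 0, "wz": 0, "hand": 0.2}])

```text
time_s: 14.25
ee_pos: [0.4327, -0.1435, 0.0334]
eef_rot: [-1.114, 1.351, -1.349]
contact_force: [3.2, 0.4, 6.7]
finger_gap: 0.0297
```

>>> servo_tool(series=[{"dx": 0, "dy": 0, "dz": 0.05, "wx": 0, "wy": 0, "wz": 0, "hand": 0.2}, {"dx": 0, "dy": 0, "dz": 0, "wx": 0, "wy": 0, "wz": 0, "hand": 0.2}])

```text
time_s: 14.45
ee_pos: [0.4327, -0.1435, 0.0334]
eef_rot: [-1.115, 1.352, -1.348]
contact_force: [0.5, -0.4, 9.1]
finger_gap: 0.0294
```

>>> servo_tool(series=[{"dx": 0, "dy": 0, "dz": 0.05, "wx": 0, "wy": 0, "wz": 0, "hand": 0.2}, {"dx": 0, "dy": 0, "dz": 0, "wx": 0, "wy": 0, "wz": 0, "hand": 0.2}])

```text
time_s: 14.65
ee_pos: [0.4327, -0.1435, 0.0333]
eef_rot: [-1.116, 1.353, -1.348]
contact_force: [-4.1, -0.6, 11.1]
finger_gap: 0.0294
```

>>> servo_tool(series=[{"dx": 0, "dy": -0.03, "dz": -0.05, "wx": 0, "wy": 0, "wz": 0, "hand": 0.2}, {"dx": 0, "dy": -0.03, "dz": -0.04, "wx": 0, "wy": 0, "wz": 0, "hand": 0.2}, {"dx": 0, "dy": 0, "dz": 0, "wx": 0, "wy": 0, "wz": 0, "hand": 0.2}], newtons=20)

```text
time_s: 14.95
ee_pos: [0.4326, -0.1434, 0.0334]
eef_rot: [-1.114, 1.351, -1.349]
contact_force: [4.3, -1.9, -0.4]
finger_gap: 0.0299
```

>>> servo_tool(series=[{"dx": 0, "dy": 0, "dz": 0, "wx": 0, "wy": 0, "wz": 0, "hand": 0.4}, {"dx": 0, "dy": 0, "dz": 0, "wx": 0, "wy": 0, "wz": 0, "hand": 0.45}, {"dx": 0, "dy": 0, "dz": 0, "wx": 0, "wy": 0, "wz": 0, "hand": 0.5}, {"dx": 0, "dy": 0, "dz": 0, "wx": 0, "wy": 0, "wz": 0, "hand": 0.5}])

```text
time_s: 15.35
ee_pos: [0.4317, -0.1428, 0.033]
eef_rot: [-1.115, 1.354, -1.347]
contact_force: [-0.5, -0.3, -0.0]
finger_gap: 0.0439
```

>>> servo_tool(series=[{"dx": 0, "dy": -0.5, "dz": 0, "wx": 0, "wy": 0, "wz": 0, "hand": 0.5}, {"dx": 0, "dy": -2, "dz": 0, "wx": 0, "wy": 0, "wz": 0, "hand": 0.5}, {"dx": 0, "dy": -4, "dz": 0, "wx": 0, "wy": 0, "wz": 0, "hand": 0.5}, {"dx": 0, "dy": -4, "dz": 0, "wx": 0, "wy": 0, "wz": 0, "hand": 0.5}, {"dx": 0, "dy": -4, "dz": 0, "wx": 0, "wy": 0, "wz": 0, "hand": 0.5}, {"dx": 4, "dy": 0, "dz": -1, "wx": 0, "wy": 0, "wz": 0, "hand": 0.5}, {"dx": 4, "dy": 0, "dz": -1, "wx": 0, "wy": 0, "wz": 0, "hand": 0.5}, {"dx": 4, "dy": 0, "dz": -1, "wx": 0, "wy": 0, "wz": 0, "hand": 0.5}, {"dx": 4, "dy": 0, "dz": -1, "wx": 0, "wy": 0, "wz": 0, "hand": 0.5}, {"dx": 4, "dy": 0, "dz": -1, "wx": 0, "wy": 0, "wz": 0, "hand": 0.5}])

```text
time_s: 16.35
ee_pos: [0.3442, -0.3311, 0.1788]
eef_rot: [-1.115, 1.353, -1.347]
contact_force: [0.8, -0.4, -0.4]
finger_gap: 0.0436
```

>>> servo_tool(series=[{"dx": 4, "dy": 0, "dz": -1, "wx": 0, "wy": 0, "wz": 0, "hand": 0.5}, {"dx": 4, "dy": 0, "dz": -1, "wx": 0, "wy": 0, "wz": 0, "hand": 0.5}, {"dx": 0, "dy": 0, "dz": 0, "wx": 0, "wy": 0, "wz": 0, "hand": 0.5}, {"dx": 0, "dy": 0, "dz": 0, "wx": 0, "wy": 0, "wz": 0, "hand": 0.5}])

```text
time_s: 16.75
ee_pos: [0.3099, -0.4045, 0.1784]
eef_rot: [-1.114, 1.355, -1.347]
contact_force: [0.1, 1.1, 0.7]
finger_gap: 0.0439
```

```bash
python3 - <<'E'
from h import *
for n in("side","top"):
    im=eyes.read_camera(n); cv2.imwrite(f"pics/{n}9.png",im[:,:,::-1])
print(telemetry.observe()['ee_pos'],telemetry.observe()['time_s'])
a=cv2.imread('pics/side9.png')[170:280,310:460]; b=cv2.imread('pics/top9.png')[205:345,340:460]
cv2.imwrite('pics/a9.png',cv2.resize(a,None,fx=5,fy=5,interpolation=cv2.INTER_CUBIC));cv2.imwrite('pics/b9.png',cv2.resize(b,None,fx=4,fy=4,interpolation=cv2.INTER_CUBIC))
E
```

```text
[ 0.3106655  -0.40358695  0.17853633] 16.85
```

View pics/a9.png

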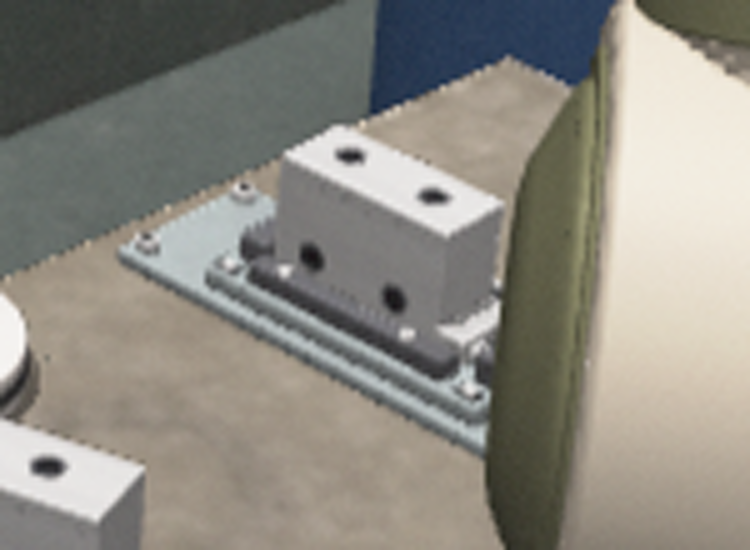

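View pics/top9.png

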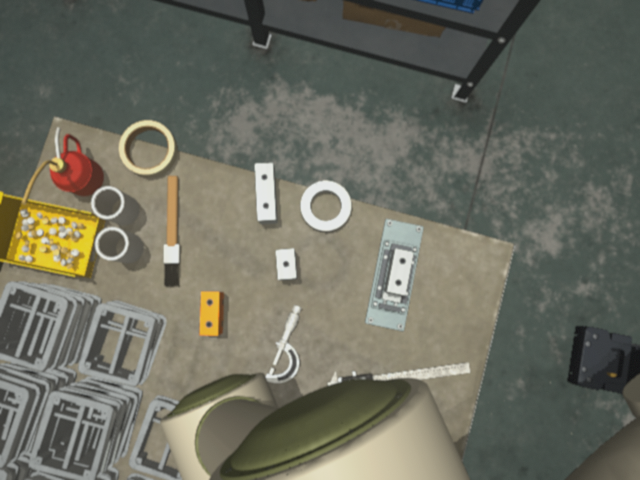

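View pics/b9.png

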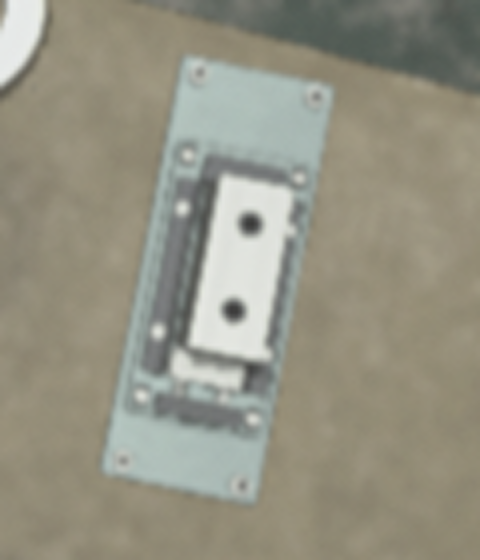

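```bash
python3 - <<'E'
from h import *
t=cv2.imread('pics/top9.png'); g=cv2.cvtColor(t,cv2.COLOR_BGR2HSV)
m=((g[...,2]>195)&(g[...,1]<30)).astype(np.uint8); m[:,:380]=0;m[:,425:]=0;m[:240]=0;m[296:]=0
m=cv2.morphologyEx(m,cv2.MORPH_OPEN,np.ones((3,3)))
c=max(cv2.findContours(m,0,2)[0],key=cv2.contourArea); r=cv2.minAreaRect(c); P=ray('top',cv2.boxPoints(r),.059)
print(r,P.mean(0),[np.linalg.norm(P[j]-P[j-1]).round(4) for j in range(4)],P.round(4).tolist())
f=lambda *a:np.array(a)/5+[310-.4,170-.4]
q=f((284,155),(338,126),(503,206),(447,237)); 
for z in(.059,): S=ray('side',q,z); print(S.round(4).tolist(),S.mean(0),[np.linalg.norm(S[j]-S[j-1]).round(4) for j in range(4)], np.degrees(np.arctan2(*(S[0]-S[3])[1::-1])))
E
```

```text
((399.96905517578125, 271.591796875), (19.044198989868164, 43.27937316894531), 9.162346839904785) [ 0.43266249 -0.1426932   0.059     ] [np.float64(0.0299), np.float64(0.0686), np.float64(0.0301), np.float64(0.0685)] [[0.401, -0.1223, 0.059], [0.4687, -0.1334, 0.059], [0.4642, -0.1632, 0.059], [0.3967, -0.1519, 0.059]]
[[0.466, -0.1356, 0.059], [0.4613, -0.1633, 0.059], [0.3932, -0.149, 0.059], [0.3988, -0.1212, 0.059]] [ 0.42982588 -0.14227278  0.059     ] [np.float64(0.0687), np.float64(0.0281), np.float64(0.0696), np.float64(0.0283)] -12.083512077123805
```

```bash
python3 - <<'E'
from h import *
print(robot.job_done())
E
```

```text
the job is handed in; nothing more can be done
None
```

The 70 mm block is loaded in the nest and released, and the job is handed in at about 16.9 s; no verdict was reported.

**What I did:**
- I gripped the middle-sized block across its 30 mm and tipped it about 10°. It went into the pocket low end first, without touching the rails.
- I pushed the jaw back until the force along the nest read about 9.6 N, which is roughly 5 mm. The travel since contact agreed, at 4.9 mm.
- I then rocked the high end down past the stop and lowered the block until I felt the floor. Next I eased it against the stop, where the tool halted, and opened the fingers. No end-of-step force reading was above about 12 N.

**Last checks:**
- **Height:** the tool sat at 0.0333–0.0334 m when I felt the floor, against 0.0334 m expected for the block flat on the pocket floor.
- **Position:** the camera views put the block's centre 2 to 5 mm toward the jaw from the plate's reference point and within about 1 mm across.
- **Jaw:** I only have an estimate for its final push-back, about 3 mm worked out from tool travel.
- **Bystanders:** the short and long blocks look unmoved in the final top view, and the arm is clear of the work.

**Disagreements:**
- **Yaw:** the two camera views give the block's angle as about −9.5° and −12°. The nest is at −11°, so this looks like pixel noise.
- **Position along the nest:** the two views also differ by about 3 mm here.
- **Pocket offset:** the images put the pocket 3.6 mm toward the jaw from the reference point, and touch put it about 2.4 mm.

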